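# Set a border tile on its kiln stand

## Robot

A 7-joint arm with a two-finger parallel gripper is mounted at the origin on the work surface. World frame = base frame: x ahead of the robot, y to its left, z up, the work surface at z = 0. Lengths are in m, angles in rad, forces in N, time in s.
With the tool pointing down it reaches from about 0.4 to 0.85 m from the base axis. Payload 10.4 kg.
Tool frame: the origin (TCP) lies at the very end of the fingers, on their centre line; the grasp point (between the pads) lies r.tcp_to_grasp behind it (r.tcp_to_grasp is the distance from the TCP to the grasp point, in m); z points along the fingers, y is the line along which they close (so a half turn about z gives the same grasp; the last joint's range is limited). The gripper opens to 87 mm and grips with 3 to 60 N. Pads are 19 mm wide; open, the fingers measure 117 mm over their backs; the gripper's body (75 mm by 190 mm) begins 51 mm behind the grasp point.
Start: joints at [1.153, 0.332, -0.065, 1.46, 0.022, 1.35, -0.088], TCP at [0.24, -0.577, 0.187] pointing down, gripper open.
Joint ranges: [-2.6, 2.6], [-0.5, 2.12], [-1.47, 1.34], [0.16, 2.42], [-1.27, 4.41], [0.06, 2.06], [-2.6, 2.6]. Speed limits (rad/s): [2.22, 2.22, 2.79, 2.79, 3.14, 3.14, 3.14].

## Interface

Orientations are given as a unit quaternion [x, y, z, w].
In Python, from bench import monitor, cams, ticket, r gives the robot as it stands.
- The arm moves only by the shell command python3 -m crank 'ROWS' [OPENING] [FORCE]. ROWS is a JSON object whose one key "steps" holds a list of rows, each a list of 2 entries, a list of its own where there are three numbers: the shift along the world's x, y, z in units of 25 mm (1.0 is 25 mm), then the turn, a rotation vector about the world's x, y, z in units of 5 degrees (1.0 is 5 degrees). In form: {"steps": [[[x, y, z], [ax, ay, az]], ...]}. A call has 1 to 10 rows; each row shifts and turns the commanded pose from where the row before left it; what a row does not reach is not made up. A row lasts 1/12 s, in which the tool goes at most 41.7 mm and 7.16 degrees, less where a joint would pass 70% of its speed; a pose out of reach is approached as far as the arm can. A call is refused whole if a number of a shift passes 1 or a number of a turn 1, either way. A call with a gripper value outside its range is refused whole. OPENING is the finger opening in mm, from 0 to 87, set as the call begins (- or left out, the last holds). The fingers move at their own pace and stop on an object; FORCE is the grip in N (left out, the last holds). Time passes only in rows, so rows that do not move let the fingers close. It gives the time, the measured TCP pose, the force, the opening and the grip force at its end, in the units of the state.
- monitor.read_state(): the state, without advancing time (a new reading comes with each control period).
- cams.camera(name): name is "side" or "top" or "wrist"; returns a dict with "pixels" (384x512x3 uint8, blue, green, red), "z_map" (384x512 float32, m along the optical axis (not along the pixel's ray), 0 where there is no reading), "vfov" (degrees; the focal length in pixels is half the picture's height over the tangent of half this angle, whatever the lens; pixels are square), "cx", "cy" (the principal point, pixels), "T" (4x4, takes a point from camera to world coordinates). Camera axes: x right, y up, looking along -z (the intrinsics and any distortion apply to the point x, -y, -z); pixel columns grow to the right and rows downward; lengths in m; the calibration is good to about 2 mm. A picture is of the moment at which its call begins.
- ticket.close_job(): hands the job in; it is judged then, once.
The state is a dict: "time": time; "joint_positions": joint angles; "joint_vel": joint speeds; "joint_torque": joint torques, N m; "ee_pos": TCP position; "eef_rot": TCP orientation; "ft_force": force on the tool from outside, world axes, zero at the start; "torque": the same for the moment, N m; "width": finger opening in m; "grip_force": force on a finger pad.
Only numpy, scipy, OpenCV 4.12 (cv2) and the standard library are available. Lean on these libraries where they do the work, as an engineer would, in place of code of your own. Each camera call takes 0.05 s, during which the arm holds its last target. There are 200 camera calls.

## Task

Pick up the long clay border tile and lay it flat across the two narrow ribs of the tall kiln stand, running lengthwise from rib to rib like a bridge, centred on the ribs and in line with the stand, then let go. Set it down rather than drop it, and leave the short tile and both stands where they are.

Things in the scene. Friction and masses are not known exactly. Their poses are not given: they have to be found in the camera images.
- border_tile: The long border tile to place: plain terracotta bar, 160 long (x) x 50 wide (y) x 14 mm thick (z), about 0.2 kg, two thin dark lines along its top, lying flat on the table. Origin at the centre of its underside; x along its length, z up. The two ends are alike.
- short_tile: A shorter terracotta tile of the same make, 100 (x) x 50 (y) x 14 mm (z), lying flat on the table; to be left alone. Origin at the centre of its underside, x along its length.
- kiln_stand: The tall kiln stand, pale fireclay, 0.85 kg, loose on the table: a base 170 (x) x 80 (y) x 15 mm with two upright ribs at x = -50 and +50 mm, each 14 mm thick (x) and 40 mm long (y), open between; their narrow flat tops are 75 mm above the table. Origin at the centre of the base's underside; x from rib to rib, z up; ends alike. The tile goes above the origin, length along x.
- low_stand: A lower stand of the same pale fireclay, to be left alone: the same 170 x 80 x 15 mm base, but with three ribs (x = -60, 0, +60 mm) whose tops are only 35 mm above the table. Origin at the centre of its underside, x along the base.
Things that resemble listed ones, but are neither listed nor needed, are in the scene too. Leave any yellow look-alike of the kiln_stand alone.

How it is judged:
At the end, for the whole second after the job is handed in: The long tile rests, released and still, on the ribs of the tall stand: its centre within 15 mm of the stand's centre both lengthwise and sideways, its length within 12 degrees of the stand's, level within 5 degrees, its underside at rib height (75 mm, within 4 mm); the stand upright (x of border_tile in the frame of kiln_stand between -0.015 and 0.015 m and y of border_tile in the frame of kiln_stand between -0.015 and 0.015 m and z of border_tile in the frame of kiln_stand between 0.071 and 0.079 m and angle between the x axis of border_tile and the x axis of kiln_stand, either way round below 0.21 rad and angle between each of border_tile, kiln_stand's own z axis and vertical below 0.09 rad and contact force between border_tile and kiln_stand above 0.5 N and contact force between the fingers and border_tile below 0.1 N and linear speed of border_tile below 0.02 m/s and angular speed of border_tile below 0.15 rad/s); the robot touches nothing.
It fails at once if the long tile is dropped: moving faster than 0.6 m/s while the fingers do not touch it (a fall of more than about 18 mm) (contact force between the fingers and border_tile below 0.05 N and linear speed of border_tile above 0.6 m/s).
It fails at once if the short tile is moved by more than 30 mm (distance of short_tile from where it was at the start of the episode above 0.03 m).
It fails at once if the low stand is moved by more than 30 mm (distance of low_stand from where it was at the start of the episode above 0.03 m).
It fails at once if the tall stand is moved by more than 30 mm (distance of kiln_stand from where it was at the start of the episode above 0.03 m).
It also fails if it takes over 45 s, if anything falls off the work surface, if the arm or the gripper's body presses on something with over 40 N, if the wrist force passes 120 N, or if a joint passes its speed limit or range.

## Working session

There is one attempt and no reset: what is moved stays moved. The work goes in short steps, Python scripts to look and compute and a shell command to move; the robot and the scene stay as the last step left them, time stands still between calls to the robot, and variables do not carry over. Pictures are saved under pics/ and viewed, at most 10 in all, crops included, and the job is handed in when it is done.

```bash
ls; mkdir -p pics
python3 - <<'E'
from bench import monitor,cams,r
import cv2,numpy as np
s=monitor.read_state();print({k:np.round(s[k],3).tolist() for k in("time","ee_pos","eef_rot","width","ft_force")},r.tcp_to_grasp)
for n in("top","side"):
    c=cams.camera(n);cv2.imwrite(f"pics/{n}0.png",c["pixels"]);np.savez(f"{n}0.npz",**c)
    print(n,c["vfov"],c["cx"],c["cy"],np.round(c["T"],3).tolist(),[k for k in c], (c["z_map"]>0).mean())
E
```

```text
pics
{'time': 0.0, 'ee_pos': [0.24, -0.576, 0.186], 'eef_rot': [0.981, 0.196, -0.0, -0.001], 'width': 0.087, 'ft_force': [-0.692, 0.148, -0.129]} 0.0187
top 54.29095322926022 251.80368957099338 193.45904186612367 [[0.021, 0.995, -0.101, 0.328], [-1.0, 0.022, 0.009, -0.031], [0.011, 0.101, 0.995, 1.234], [0.0, 0.0, 0.0, 1.0]] ['pixels', 'z_map', 'vfov', 'cx', 'cy', 'T'] 0.9960479736328125
side 50.763582798569225 257.93255859399994 189.04072236470608 [[-0.825, 0.411, -0.388, -0.023], [-0.565, -0.624, 0.54, 0.605], [-0.02, 0.665, 0.747, 0.909], [0.0, 0.0, 0.0, 1.0]] ['pixels', 'z_map', 'vfov', 'cx', 'cy', 'T'] 0.9960276285807291
```

View pics/top0.png

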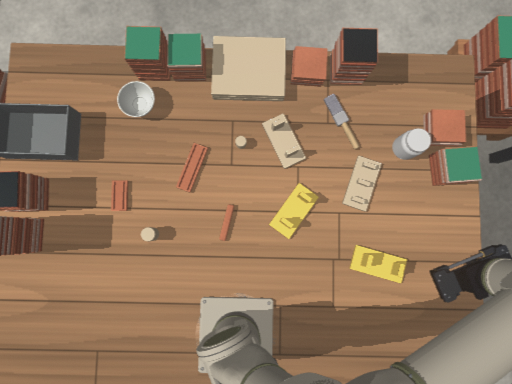

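View pics/side0.png

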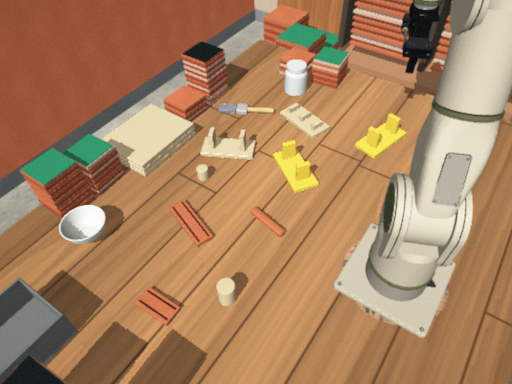

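Candidates in the top view:
- **Red bars:** (193,168) is long and wide with two dark lines, so it fits border_tile. (120,195) is the short tile. (227,222) is narrower, with no lines visible at this scale.
- **Stands:** (284,141) is pale with two ribs, so it fits kiln_stand. (363,184) is pale with three low ribs, so it is low_stand. (293,210) and (379,264) are yellow look-alikes.

I'll measure these and confirm them in one enlarged crop.

```bash
cat > h.py <<'E'
import numpy as np,cv2
def ray(c,uv,z):
    f=c["pixels"].shape[0]/2/np.tan(np.radians(float(c["vfov"]))/2)
    uv=np.asarray(uv,float).reshape(-1,2)
    d=np.c_[(uv[:,0]-c["cx"])/f,-(uv[:,1]-c["cy"])/f,-np.ones(len(uv))]@c["T"][:3,:3].T
    o=c["T"][:3,3]; z=np.broadcast_to(z,len(uv))
    return o+d*((z-o[2])/d[:,2])[:,None]
def cloud(c):
    f=c["pixels"].shape[0]/2/np.tan(np.radians(float(c["vfov"]))/2)
    v,u=np.indices(c["z_map"].shape);z=c["z_map"]
    P=np.stack([(u-c["cx"])/f*z,-(v-c["cy"])/f*z,-z],-1)
    return P@c["T"][:3,:3].T+c["T"][:3,3]
def rect(P):
    (x,y),(w,h),a=cv2.minAreaRect((P[:,:2]*1000).astype(np.float32))
    if w<h: w,h,a=h,w,a+90
    return np.round([x,y,w,h,(a+90)%180-90],1)
E
cat > m.py <<'E'
from h import *
for n in("top","side"):
    c=np.load(n+"0.npz");P=cloud(c);b=c["pixels"].astype(int)
    hsv=cv2.cvtColor(c["pixels"],cv2.COLOR_BGR2HSV)
    red=((hsv[...,0]<10)|(hsv[...,0]>174))&(hsv[...,1]>130)&(hsv[...,2]>90)
    m=cv2.morphologyEx((red&(P[...,2]>.007)&(P[...,2]<.03)).astype(np.uint8),cv2.MORPH_CLOSE,np.ones((5,5)))
    k,l,st,ce=cv2.connectedComponentsWithStats(m)
    for i in range(1,k):
        if 60<st[i,4]<3000:
            v,u=np.where(l==i);print(n,"red",ce[i].round(),st[i,4],rect(ray(c,np.c_[u,v],.014)),np.median(P[l==i][:,2]).round(4))
    pale=(hsv[...,1]<120)&(hsv[...,2]>120)
    X=P[...,0];Y=P[...,1]
    for lo,hi in((.066,.085),(.008,.022),(.027,.045)):
        m=(pale&(P[...,2]>lo)&(P[...,2]<hi)).astype(np.uint8)
        k,l,st,ce=cv2.connectedComponentsWithStats(m)
        for i in range(1,k):
            if st[i,4]>12 and .3<np.median(X[l==i])<.85 and -.5<np.median(Y[l==i])<.3:
                Q=P[l==i];v,u=np.where(l==i);R=ray(c,np.c_[u,v],np.median(Q[:,2]))
                print(n,lo,ce[i].round(),st[i,4],rect(R),np.round(np.median(Q[:,2]),4))
c=np.load("top0.npz")["pixels"]
cv2.imwrite("pics/crop.png",cv2.resize(c[100:260,90:310],None,fx=3.5,fy=3.5,interpolation=cv2.INTER_CUBIC))
E
python3 m.py
```

```text
top red [192. 167.] 659 [534.7 158.4 156.3  47.3 -19.6] 0.0145
top red [433. 169.] 103 [ 545.1 -639.5   97.3   14.2    6.5] 0.015
top red [119. 196.] 437 [435.5 391.   95.   48.3   1.3] 0.0143
top red [226. 222.] 175 [357.1  39.1 113.8  16.6 -12.5] 0.0181
top 0.066 [278. 122.] 63 [ 675.6 -119.2   40.4   14.4  -61.6] 0.0747
top 0.066 [292. 150.] 61 [ 586.6 -164.3   40.    14.6  -65.2] 0.0757
top 0.008 [340. 118.] 484 [ 699.1 -337.9  199.1   44.2   27.6] 0.0177
top 0.008 [283. 141.] 1008 [ 631.1 -141.1  170.4   79.9   26.9] 0.0153
top 0.008 [361. 183.] 1057 [ 495.6 -401.2  171.9   81.5  -18. ] 0.0152
top 0.027 [355.  81.] 20 [ 832.7 -374.1   53.5    3.5  -88.5] 0.0332
top 0.027 [261.  97.] 13 [771.9 -64.9  39.8   0.  -88.5] 0.032
top 0.027 [240. 141.] 95 [619.8   0.8  33.2  32.5   1.4] 0.0396
top 0.027 [369. 165.] 61 [ 551.1 -419.6   40.9   15.8   72.5] 0.0353
top 0.027 [363. 182.] 59 [ 494.8 -401.6   40.7   14.6   72.6] 0.035
top 0.027 [358. 199.] 57 [ 438.3 -382.6   40.8   13.4   72.7] 0.035
side red [34. 15.] 427 [2015.5 -388.6  415.5   85.7  -89.7] 0.018
side red [393.   6.] 65 [  
[... 1058 characters left out ...]

side 0.008 [202. 177.] 34 [611.5  11.5  30.7  19.8  41.3] 0.0141
side 0.008 [102. 188.] 24 [832.  211.3  45.8  11.1 -87. ] 0.0168
side 0.027 [216.  92.] 43 [ 832.9 -345.5   99.    17.3   84.7] 0.03
side 0.027 [293. 107.] 39 [ 548.8 -417.6   45.1   19.4   76.4] 0.0326
side 0.027 [304. 115.] 45 [ 492.5 -398.8   43.4   18.9   70.7] 0.0326
side 0.027 [316. 123.] 45 [ 435.9 -380.    44.2   18.1   69.8] 0.0327
side 0.027 [159. 151.] 346 [7.794e+02 5.000e-01 2.663e+02 1.162e+02 6.580e+01] 0.0348
side 0.027 [211. 144.] 22 [ 668.4 -106.2   28.6   12.9  -51.4] 0.0353
side 0.027 [242. 146.] 24 [ 580.1 -151.9   32.9   16.   -54.3] 0.0339
side 0.027 [201. 170.] 103 [615.2   5.4  43.1  33.3 -50.8] 0.0373
```

View pics/crop.png

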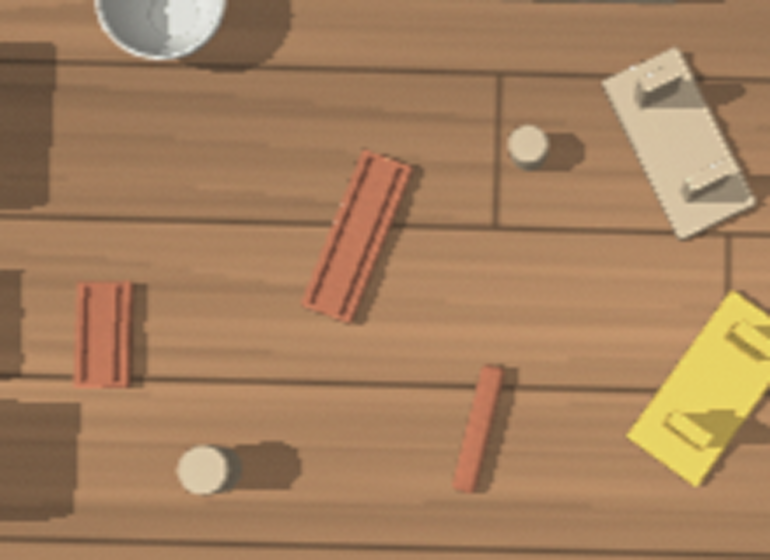

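The crop confirms both. The bar at crop (360,237) has two dark lines and measures about 160 x 50 mm, so it is border_tile. The stand at crop (680,145) is pale, with two ribs at 75 mm, so it is kiln_stand. The bar at (478,428) is narrow and plain, so it is a decoy.

Tile pose is about (0.5325, 0.1605), yaw -19.6°. Stand pose is about (0.630, -0.140), yaw 26.9°. Tool x is at 22.6°, so it needs a turn of -42°.

```bash
python3 -m crank '{"steps":[[[0.39,0.98,0.1],[0,0,-0.28]],[[0.39,0.98,0.1],[0,0,-0.28]],[[0.39,0.98,0.1],[0,0,-0.28]],[[0.39,0.98,0.1],[0,0,-0.28]],[[0.39,0.98,0.1],[0,0,-0.28]],[[0.39,0.98,0.1],[0,0,-0.28]],[[0.39,0.98,0.1],[0,0,-0.28]],[[0.39,0.98,0.1],[0,0,-0.28]],[[0.39,0.98,0.1],[0,0,-0.28]],[[0.39,0.98,0.1],[0,0,-0.28]]]}' 87
python3 -m crank '{"steps":[[[0.39,0.98,0],[0,0,-0.28]],[[0.39,0.98,0],[0,0,-0.28]],[[0.39,0.98,0],[0,0,-0.28]],[[0.39,0.98,0],[0,0,-0.28]],[[0.39,0.98,0],[0,0,-0.28]],[[0.39,0.98,0],[0,0,-0.28]],[[0.39,0.98,0],[0,0,-0.28]],[[0.39,0.98,0],[0,0,-0.28]],[[0.39,0.98,0],[0,0,-0.28]],[[0.39,0.98,0],[0,0,-0.28]]]}'
python3 -m crank '{"steps":[[[0.39,0.98,0],[0,0,-0.28]],[[0.39,0.98,0],[0,0,-0.28]],[[0.39,0.98,0],[0,0,-0.28]],[[0.39,0.98,0],[0,0,-0.28]],[[0.39,0.98,0],[0,0,-0.28]],[[0.39,0.98,0],[0,0,-0.28]],[[0.39,0.98,0],[0,0,-0.28]],[[0.39,0.98,0],[0,0,-0.28]],[[0.39,0.98,0],[0,0,-0.28]],[[0,0,0],[0,0,0]]]}'
```

```text
time: 0.93
ee_pos: [0.338, -0.3305, 0.2117]
eef_rot: [0.997, 0.075, -0.0, -0.0]
ft_force: [-0.4, -0.6, -0.4]
width: 0.0868
grip_force: 0.0
time: 1.77
ee_pos: [0.4355, -0.0857, 0.2117]
eef_rot: [0.999, -0.048, -0.0, 0.0]
ft_force: [1.2, -0.1, 0.0]
width: 0.087
grip_force: 0.0
time: 2.6
ee_pos: [0.5231, 0.1389, 0.2115]
eef_rot: [0.988, -0.154, -0.001, -0.001]
ft_force: [-0.5, 0.8, -0.0]
width: 0.0867
grip_force: 0.0
```

```bash
cat > t.py <<'E'
from h import *
from bench import monitor,cams
s=monitor.read_state();q=s["eef_rot"];print(np.round(s["ee_pos"],4),"yaw",np.degrees(2*np.arctan2(q[1],q[0])).round(1),"j7",s["joint_positions"][6])
c=cams.camera("wrist");cv2.imwrite("pics/w1.png",c["pixels"]);P=cloud(c)
hsv=cv2.cvtColor(c["pixels"],cv2.COLOR_BGR2HSV)
red=((hsv[...,0]<10)|(hsv[...,0]>174))&(hsv[...,1]>110)&(hsv[...,2]>60)
m=cv2.morphologyEx((red&(P[...,2]>.005)&(P[...,2]<.03)).astype(np.uint8),cv2.MORPH_CLOSE,np.ones((9,9)))
k,l,st,ce=cv2.connectedComponentsWithStats(m)
for i in range(1,k):
    if st[i,4]>500:
        v,u=np.where(l==i);print(ce[i].round(),st[i],rect(ray(c,np.c_[u,v],.014)),np.median(P[l==i][:,2]))
E
python3 t.py
```

```text
[0.5231 0.1389 0.2115] yaw -17.8 j7 -2.3349855112052227
[243. 157.] [ 226  104   36  110 3602] [535.7 158.7 157.2  48.2 -19.7] 0.013063998998087606
```

View pics/w1.png

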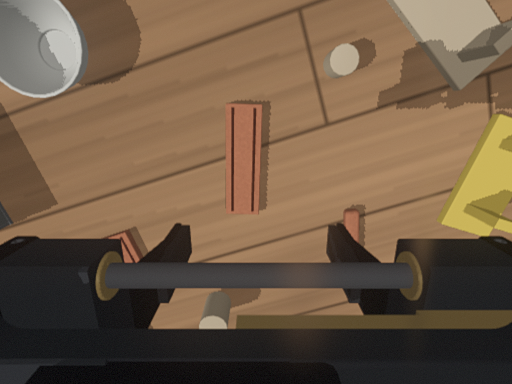

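The wrist view shows the tile centred at (243,157) and agrees within 2 mm. Now I'll align and descend.

```bash
python3 -m crank '{"steps":[[[0.22,0.42,-0.9],[0,0,-0.18]],[[0.22,0.42,-0.9],[0,0,-0.18]],[[0,0,-0.9],[0,0,0]],[[0,0,-0.9],[0,0,0]],[[0,0,-0.9],[0,0,0]],[[0,0,-0.9],[0,0,0]],[[0,0,-0.9],[0,0,0]],[[0,0,-0.8],[0,0,0]],[[0,0,-0.4],[0,0,0]],[[0,0,0],[0,0,0]]]}'
```

```text
time: 3.48
ee_pos: [0.5326, 0.1531, 0.0222]
eef_rot: [0.985, -0.172, -0.002, 0.001]
ft_force: [-0.4, 0.1, -0.2]
width: 0.0871
grip_force: 0.0
```

```bash
python3 -m crank '{"steps":[[[0.06,0.2,0],[0,0,0]],[[0,0.08,0],[0,0,0]],[[0,0,-0.3],[0,0,0]],[[0,0,-0.3],[0,0,0]],[[0,0,-0.12],[0,0,0]],[[0,0,0],[0,0,0]],[[0,0,0],[0,0,0]]]}'
```

```text
time: 4.07
ee_pos: [0.5355, 0.1615, 0.0061]
eef_rot: [0.985, -0.172, -0.0, 0.0]
ft_force: [-0.2, 0.2, 0.6]
width: 0.0872
grip_force: 0.0
```

```bash
python3 -m crank '{"steps":[[[0,0,-0.1],[0,0,0]],[[0,0,0],[0,0,0]],[[0,0,0],[0,0,0]]]}'
python3 -m crank '{"steps":[[[0,0,0],[0,0,0]],[[0,0,0],[0,0,0]],[[0,0,0],[0,0,0]],[[0,0,0],[0,0,0]],[[0,0,0],[0,0,0]],[[0,0,0],[0,0,0]],[[0,0,0],[0,0,0]],[[0,0,0],[0,0,0]],[[0,0,0],[0,0,0]],[[0,0,0],[0,0,0]]]}' 40 30
```

```text
time: 4.32
ee_pos: [0.5357, 0.1615, 0.0039]
eef_rot: [0.985, -0.172, -0.0, 0.0]
ft_force: [-0.3, 0.5, -0.3]
width: 0.0871
grip_force: 0.0
time: 5.15
ee_pos: [0.5356, 0.1616, 0.0039]
eef_rot: [0.985, -0.172, -0.0, 0.0]
ft_force: [0.0, -0.4, -0.4]
width: 0.0407
grip_force: 0.0
```

```bash
sed -i 's/w1.png/w2.png/' t.py; python3 t.py
```

```text
[0.5356 0.1616 0.0039] yaw -19.8 j7 -2.5420237003345765
[266. 179.] [ 225  110   75  152 8238] [557.9 150.9 109.7  47.9 -19.7] 0.013156002961477009
[264. 298.] [ 231  288   62   26 1151] [472.6 181.4  48.2  23.6  70.2] 0.013254128734397241
```

View pics/w2.png

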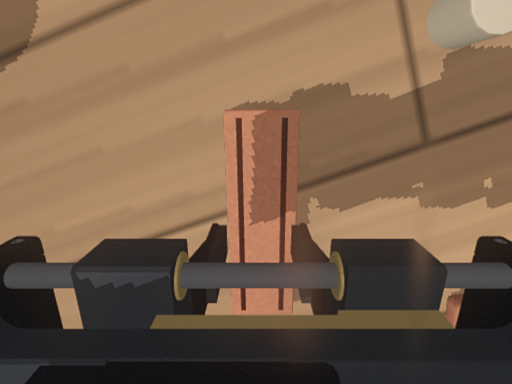

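The fingers straddle the tile, whose top spans columns 225-300 of the picture, but no grip force shows. I'll close further.

```bash
python3 -m crank '{"steps":[[[0,0,0],[0,0,0]],[[0,0,0],[0,0,0]],[[0,0,0],[0,0,0]],[[0,0,0],[0,0,0]],[[0,0,0],[0,0,0]],[[0,0,0],[0,0,0]]]}' 0 35
```

```text
time: 5.7
ee_pos: [0.5357, 0.1616, 0.0039]
eef_rot: [0.985, -0.172, 0.0, 0.0]
ft_force: [-0.1, 0.1, -0.8]
width: 0.0077
grip_force: 0.0
```

```bash
sed -i 's/w2.png/w3.png/' t.py; python3 t.py; python3 -c "
from bench import cams;import cv2
c=cams.camera('side')['pixels'];cv2.imwrite('pics/s3.png',cv2.resize(c[120:300,100:300],None,fx=3,fy=3))"
```

```text
[0.5357 0.1616 0.0039] yaw -19.8 j7 -2.5420317799245207
[265. 170.] [ 225  110   75  148 7821] [559.6 150.4 106.4  48.2 -19.4] 0.013166296953514428
[259. 303.] [240 288  38  26 633] [473.5 183.9  29.8  23.6  70.2] 0.013187541554387727
```

View pics/s3.png

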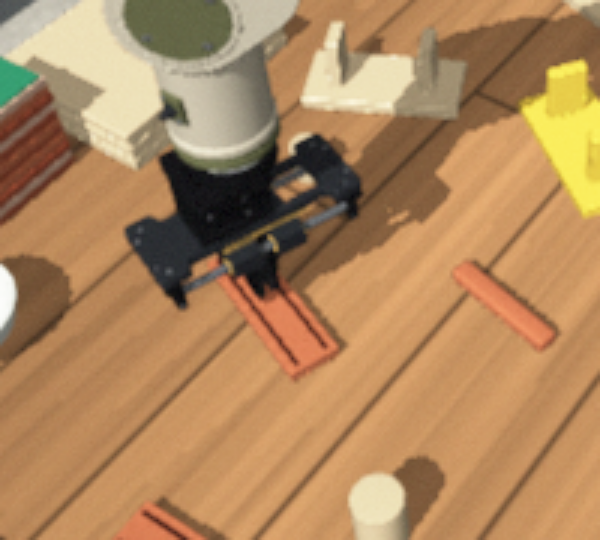

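View pics/w3.png

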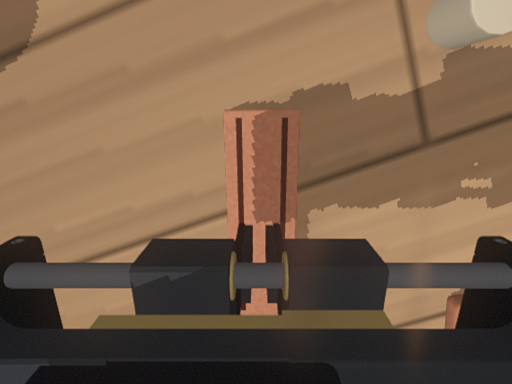

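Both views show the fingers closed above the tile's top face, although the reported TCP z is 4 mm. The real tips must be higher than reported, so I'll measure them in the depth images.

Run:
```python
from h import *
from bench import cams,monitor
p=np.array(monitor.read_state()["ee_pos"])
for n in("side","wrist","top"):
    c=cams.camera(n);P=cloud(c);hsv=cv2.cvtColor(c["pixels"],cv2.COLOR_BGR2HSV)
    a=np.radians(-19.8);d=P-p;X=d[...,0]*np.cos(a)+d[...,1]*np.sin(a);Y=-d[...,0]*np.sin(a)+d[...,1]*np.cos(a)
    m=(hsv[...,2]<75)&(hsv[...,1]<120)&(abs(X)<.04)&(abs(Y)<.05)&(P[...,2]<.09)&(P[...,2]>.002)
    z=P[...,2][m];i=np.argsort(z)
    print(n,len(z));
    for j in i[:30:2]: print(np.round([z[j],X[m][j],Y[m][j]],3),end=" ")
    print()
```

```text
side 87
[ 0.011  0.017 -0.02 ] [ 0.04  -0.009  0.006] [ 0.042 -0.01   0.003] [ 0.044 -0.01  -0.001] [ 0.045 -0.01   0.005] [ 0.048 -0.013 -0.006] [ 0.049 -0.01   0.005] [ 0.051 -0.007 -0.   ] [ 0.052 -0.01   0.004] [ 0.053 -0.001  0.011] [ 0.054 -0.011 -0.002] [ 0.054 -0.007 -0.001] [ 0.055 -0.011 -0.005] [ 0.055 -0.009  0.009] [ 0.056 -0.008  0.011] 
wrist 1254
[0.041 0.012 0.01 ] [ 0.041  0.011 -0.005] [0.041 0.011 0.005] [ 0.041  0.01  -0.004] [0.041 0.011 0.005] [0.042 0.01  0.005] [ 0.042  0.011 -0.002] [0.042 0.012 0.008] [ 0.042  0.012 -0.008] [ 0.042  0.011 -0.005] [0.042 0.012 0.007] [ 0.042  0.01  -0.002] [ 0.042  0.01  -0.003] [0.042 0.011 0.005] [ 0.043  0.011 -0.005] 
top 0
```

The fingertips are really at z ≈ 0.040, so the reported z reads about 36 mm low. The sideways position agrees. I'll open, go down part of the way and measure the tips again.

```bash
python3 -m crank '{"steps":[[[0,0,0],[0,0,0]],[[0,0,0],[0,0,0]],[[0,0,0],[0,0,0]],[[0,0,0],[0,0,0]],[[0,0,0],[0,0,0]],[[0,0,0],[0,0,0]],[[0,0,0],[0,0,0]],[[0,0,0],[0,0,0]],[[0,0,0],[0,0,0]],[[0,0,0],[0,0,0]]]}' 80 35
python3 -m crank '{"steps":[[[0,0,0],[0,0,0]],[[0,0,0],[0,0,0]],[[0,0,0],[0,0,0]],[[0,0,-0.3],[0,0,0]],[[0,0,-0.3],[0,0,0]],[[0,0,-0.2],[0,0,0]],[[0,0,0],[0,0,0]],[[0,0,0],[0,0,0]]]}'
cat > tip.py <<'E'
from h import *
from bench import cams,monitor
s=monitor.read_state();p=np.array(s["ee_pos"]);q=s["eef_rot"];a=2*np.arctan2(q[1],q[0]);print(p.round(4),np.degrees(a).round(1),s["width"])
for n in("side","wrist"):
    c=cams.camera(n);P=cloud(c);hsv=cv2.cvtColor(c["pixels"],cv2.COLOR_BGR2HSV)
    d=P-p;X=d[...,0]*np.cos(a)+d[...,1]*np.sin(a);Y=-d[...,0]*np.sin(a)+d[...,1]*np.cos(a)
    for sg in(-1,1):
        m=(hsv[...,2]<75)&(hsv[...,1]<120)&(abs(X)<.02)&(sg*Y<.065)&(sg*Y>.02)&(P[...,2]<.12)&(P[...,2]>.004)
        Q=np.c_[X[m],Y[m],P[...,2][m]];Q=Q[np.argsort(Q[:,2])]
        print(n,sg,len(Q),Q[:24:6].round(3).tolist())
E
python3 tip.py
```

```text
time: 6.78
ee_pos: [0.5357, 0.1616, 0.0039]
eef_rot: [0.985, -0.172, -0.0, 0.0]
ft_force: [0.7, 0.4, 0.6]
width: 0.0596
grip_force: 0.0
time: 7.45
ee_pos: [0.5352, 0.1615, -0.0168]
eef_rot: [0.985, -0.172, -0.001, 0.0]
ft_force: [-0.4, -0.6, 1.3]
width: 0.0799
grip_force: 0.0
[ 0.5352  0.1615 -0.0168] -19.8 0.07993852405467029
side -1 138 [[-0.008, -0.042, 0.02], [-0.009, -0.046, 0.027], [-0.011, -0.039, 0.034], [-0.012, -0.046, 0.039]]
side 1 28 [[-0.007, 0.042, 0.022], [-0.012, 0.049, 0.033], [-0.011, 0.047, 0.039], [-0.013, 0.049, 0.048]]
wrist -1 2364 [[0.011, -0.044, 0.02], [0.011, -0.044, 0.021], [0.011, -0.041, 0.021], [0.013, -0.045, 0.022]]
wrist 1 3264 [[0.008, 0.04, 0.019], [0.006, 0.04, 0.02], [-0.008, 0.04, 0.02], [0.011, 0.042, 0.021]]
```

The offset is constant: tips at 0.019–0.020 against a reported -0.017. I'll go down another 15 mm and grip.

```bash
python3 -m crank '{"steps":[[[0,0,-0.25],[0,0,0]],[[0,0,-0.2],[0,0,0]],[[0,0,-0.1],[0,0,0]],[[0,0,0],[0,0,0]],[[0,0,0],[0,0,0]]]}'
python3 -m crank '{"steps":[[[0,0,0],[0,0,0]],[[0,0,0],[0,0,0]],[[0,0,0],[0,0,0]],[[0,0,0],[0,0,0]],[[0,0,0],[0,0,0]],[[0,0,0],[0,0,0]],[[0,0,0],[0,0,0]],[[0,0,0],[0,0,0]],[[0,0,0],[0,0,0]],[[0,0,0],[0,0,0]]]}' 30 35
```

```text
time: 7.97
ee_pos: [0.5355, 0.1616, -0.0301]
eef_rot: [0.985, -0.172, -0.0, 0.0]
ft_force: [0.0, -0.3, 0.3]
width: 0.0796
grip_force: 0.0
time: 8.8
ee_pos: [0.5356, 0.1613, -0.0299]
eef_rot: [0.985, -0.172, -0.0, 0.0]
ft_force: [-1.5, -3.2, 1.9]
width: 0.0495
grip_force: 35.0
```

The tile is held at a width of 49.5 mm with 35 N. Lifting, then swinging over to the stand.

```bash
python3 -m crank '{"steps":[[[0,0,0.3],[0,0,0]],[[0,0,0.6],[0,0,0]],[[0,0,0.8],[0,0,0]],[[0,0,0.8],[0,0,0]],[[0,0,0.8],[0,0,0]],[[0,0,0.8],[0,0,0]],[[0,0,0.8],[0,0,0]],[[0,0,0.4],[0,0,0]],[[0,0,0],[0,0,0]]]}'
python3 -m crank '{"steps":[[[0.15,-0.4,0],[0,0,0.3]],[[0.27,-0.8,0],[0,0,0.6]],[[0.27,-0.85,0],[0,0,0.65]],[[0.27,-0.85,0],[0,0,0.65]],[[0.27,-0.85,0],[0,0,0.65]],[[0.27,-0.85,0],[0,0,0.65]],[[0.27,-0.85,0],[0,0,0.65]],[[0.27,-0.85,0],[0,0,0.65]],[[0.27,-0.85,0],[0,0,0.65]],[[0.27,-0.85,0],[0,0,0.65]]]}'
python3 -m crank '{"steps":[[[0.27,-0.85,0],[0,0,0.65]],[[0.27,-0.85,0],[0,0,0.65]],[[0.27,-0.85,0],[0,0,0.65]],[[0.27,-0.85,0],[0,0,0.65]],[[0.2,-0.6,0],[0,0,0.6]],[[0,0,0],[0,0,0]],[[0,0,0],[0,0,0]],[[0,0,0],[0,0,0]]]}'
```

```text
time: 9.55
ee_pos: [0.5369, 0.1623, 0.105]
eef_rot: [0.985, -0.172, 0.002, -0.001]
ft_force: [0.2, -0.5, -1.7]
width: 0.0494
grip_force: 35.0
time: 10.38
ee_pos: [0.5996, -0.0394, 0.101]
eef_rot: [0.995, 0.095, -0.001, -0.0]
ft_force: [0.3, 1.2, -3.0]
width: 0.0495
grip_force: 35.0
time: 11.05
ee_pos: [0.6316, -0.1372, 0.1015]
eef_rot: [0.973, 0.231, -0.001, -0.001]
ft_force: [0.5, 0.4, -2.8]
width: 0.0495
grip_force: 35.0
```

Hovering at yaw 26.7°. I'll measure the held tile and the stand together.

```bash
cat > v.py <<'E'
from h import *
from bench import cams,monitor
import sys
print(np.round(monitor.read_state()["ee_pos"],4))
for n in("top","side","wrist"):
    c=cams.camera(n);P=cloud(c);hsv=cv2.cvtColor(c["pixels"],cv2.COLOR_BGR2HSV)
    if n=="side": cv2.imwrite(f"pics/{sys.argv[1]}.png",cv2.resize(c["pixels"][70:250,120:360],None,fx=3,fy=3))
    near=(abs(P[...,0]-.63)<.14)&(abs(P[...,1]+.14)<.14)
    red=((hsv[...,0]<10)|(hsv[...,0]>174))&(hsv[...,1]>110)&(hsv[...,2]>50)&near&(P[...,2]>.06)
    if red.sum()>50:
        A=P[red];zt=np.median(A[:,2]);A=A[abs(A[:,2]-zt)<.006];print(n,"tile",red.sum(),rect(A),zt.round(4), "plane slope",np.linalg.lstsq(np.c_[A[:,:2],np.ones(len(A))],A[:,2],rcond=None)[0][:2].round(3))
    pale=(hsv[...,1]<120)&(hsv[...,2]>60)&near&(P[...,2]>.009)&(P[...,2]<.021)
    if pale.sum()>50: print(n,"base",pale.sum(),rect(P[pale]))
E
python3 v.py h1
```

```text
[ 0.6316 -0.1372  0.1015]
top base 237 [635.8 -65.  267.3 139.1  17.4]
side tile 475 [ 628.3 -133.   160.1   57.5   28.7] 0.144 plane slope [ 0.014 -0.023]
side base 784 [ 6.536e+02 -1.069e+02  2.342e+02  2.095e+02  5.000e-01]
wrist tile 7121 [ 646.3 -134.4  130.1   58.6   26.8] 0.1452 plane slope [-0.     0.001]
wrist base 480 [ 707.4 -136.7  307.4   39.2  -59. ]
```

View pics/h1.png

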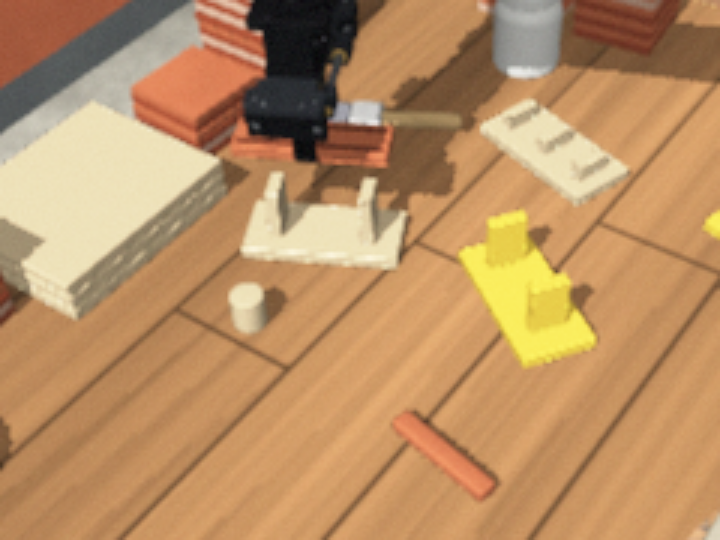

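The tile is level, with its underside at about 0.131, and sits about 3 mm off in y. The side view shows it at crop (310,140), directly above the stand at (325,230). I'll correct y and lower.

```bash
python3 -m crank '{"steps":[[[-0.03,-0.14,0],[0,0,0]],[[0,0,-0.4],[0,0,0]],[[0,0,-0.4],[0,0,0]],[[0,0,-0.4],[0,0,0]],[[0,0,-0.4],[0,0,0]],[[0,0,-0.3],[0,0,0]],[[0,0,-0.15],[0,0,0]],[[0,0,0],[0,0,0]],[[0,0,0],[0,0,0]]]}'; python3 v.py h2
```

```text
time: 11.95
ee_pos: [0.6314, -0.1418, 0.0513]
eef_rot: [0.973, 0.231, -0.0, -0.0]
ft_force: [0.3, -0.1, -1.1]
width: 0.0494
grip_force: 35.0
[ 0.6314 -0.1418  0.0513]
top base 198 [641.6 -57.7 261.6 119.1  25.6]
side tile 400 [ 628.2 -136.7  160.1   57.2   30. ] 0.0937 plane slope [ 0.007 -0.022]
side base 796 [ 6.533e+02 -1.060e+02  2.331e+02  2.102e+02 -2.000e-01]
wrist tile 7044 [ 646.4 -139.4  129.7   58.4   26.7] 0.0949 plane slope [0.    0.003]
wrist base 1535 [ 656.  -162.   312.2  144.1  -63.4]
```

```bash
python3 -m crank '{"steps":[[[0,0,-0.08],[0,0,0]],[[0,0,-0.06],[0,0,0]],[[0,0,0],[0,0,0]],[[0,0,0],[0,0,0]]]}'; python3 -m crank '{"steps":[[[0,0,-0.05],[0,0,0]],[[0,0,0],[0,0,0]],[[0,0,0],[0,0,0]]]}'
```

```text
time: 12.43
ee_pos: [0.6313, -0.1419, 0.0478]
eef_rot: [0.973, 0.231, -0.0, 0.0]
ft_force: [0.1, 0.7, -3.1]
width: 0.0496
grip_force: 35.0
time: 12.68
ee_pos: [0.6313, -0.142, 0.0465]
eef_rot: [0.973, 0.231, -0.0, -0.0]
ft_force: [0.1, -0.2, -2.6]
width: 0.0492
grip_force: 35.0
```

```bash
python3 -m crank '{"steps":[[[0,0,-0.04],[0,0,0]],[[0,0,0],[0,0,0]],[[0,0,0],[0,0,0]]]}'; python3 -m crank '{"steps":[[[0,0,-0.03],[0,0,0]],[[0,0,0],[0,0,0]],[[0,0,0],[0,0,0]]]}'
```

```text
time: 12.93
ee_pos: [0.6314, -0.1419, 0.0456]
eef_rot: [0.973, 0.231, -0.0, -0.0]
ft_force: [-0.1, -0.2, -2.6]
width: 0.0497
grip_force: 35.0
time: 13.18
ee_pos: [0.6315, -0.142, 0.0452]
eef_rot: [0.973, 0.231, 0.0, 0.0]
ft_force: [-1.7, 1.4, 1.1]
width: 0.0492
grip_force: 35.0
```

Contact: the vertical force went from -2.6 to +1.1 N. Releasing.

```bash
python3 -m crank '{"steps":[[[0,0,0],[0,0,0]],[[0,0,0],[0,0,0]],[[0,0,0],[0,0,0]],[[0,0,0],[0,0,0]],[[0,0,0],[0,0,0]],[[0,0,0],[0,0,0]]]}' 60; python3 -m crank '{"steps":[[[0,0,0],[0,0,0]],[[0,0,0],[0,0,0]],[[0,0,0],[0,0,0]],[[0,0,0],[0,0,0]],[[0,0,0],[0,0,0]],[[0,0,0],[0,0,0]]]}' 75
python3 -m crank '{"steps":[[[0,0,0.2],[0,0,0]],[[0,0,0.3],[0,0,0]],[[0,0,0.6],[0,0,0]],[[0,0,0.8],[0,0,0]],[[0,0,0.8],[0,0,0]],[[0,0,0.8],[0,0,0]],[[0,0,0.8],[0,0,0]],[[0,0,0.5],[0,0,0]],[[0,0,0],[0,0,0]],[[0,0,0],[0,0,0]]]}'; python3 v.py h3
```

```text
time: 13.68
ee_pos: [0.6314, -0.1419, 0.0449]
eef_rot: [0.973, 0.231, 0.0, 0.0]
ft_force: [-0.1, 0.4, -0.5]
width: 0.0599
grip_force: 0.0
time: 14.18
ee_pos: [0.6314, -0.1419, 0.0449]
eef_rot: [0.973, 0.231, 0.0, 0.0]
ft_force: [0.1, 0.2, -0.5]
width: 0.0745
grip_force: 0.0
time: 15.02
ee_pos: [0.6317, -0.1419, 0.1653]
eef_rot: [0.973, 0.231, 0.0, 0.0]
ft_force: [0.2, 0.0, -0.3]
width: 0.075
grip_force: 0.0
[ 0.6317 -0.1419  0.1653]
top tile 165 [ 601.3 -140.8  103.6   30.6    9.2] 0.0893 plane slope [-0.005 -0.001]
top base 244 [630.1 -54.7 262.9 116.   37. ]
side tile 545 [ 627.9 -139.7  157.6   54.5   28. ] 0.0871 plane slope [ 0.015 -0.027]
side base 803 [ 655.7 -137.9  270.8  234.2   87.8]
wrist tile 2979 [ 632.  -142.7  157.4   48.1   26.8] 0.0882 plane slope [-0.001  0.001]
wrist base 2038 [ 613.2 -105.   169.2  164.    26.9]
```

View pics/h3.png

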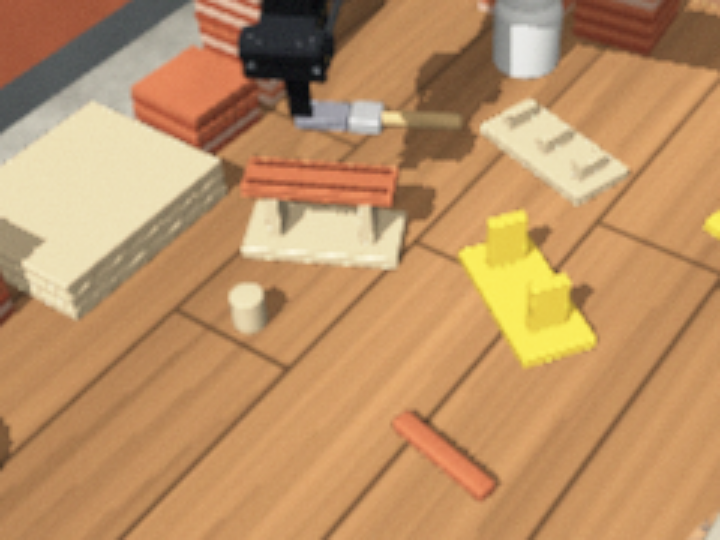

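The tile lies across both ribs at crop (320,182). It is level with its top at 0.088, at yaw 26.8°, and its centre at (0.632, -0.142) is within about 2 mm of the stand's. The gripper is clear, so I'm handing in.

```bash
python3 -c "
from bench import ticket;print(ticket.close_job())"
```

```text
the job is handed in; nothing more can be done
None
```

The long border tile is laid across the two ribs of the tall kiln stand, level and released, about 2 mm off centre and in line by my last measurement; the job is handed in, but no verdict was returned.

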